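# Flip a varnished wooden mat on its drying board with a spatula

## Task

The round wooden mat on the drying board is only touch-dry on its dark varnished side, so keep fingers off it: take the spatula (its blade has got bent), slip the blade gently under the mat without digging into the board, and flip the mat over with a turn of the wrist, low over the board and never tossed up, so that it lies flat across both battens, pale side up. Then lay the spatula down on the shelf top, clear of the board and the mat; leave the ashtray, bell, stapler and umbrella handle where they stand.

Things in the scene. Friction and masses are not known exactly. Their poses are not given: they have to be found in the camera images.
- mat: round wooden mat, 110 mm across, 8 mm thick, about 60 g, one face varnished dark brown, the other pale bare wood. Origin at its centre (mid-thickness); its z axis comes out of the dark face, so z points up at the start and must point down at the end. It starts on the two battens, overhanging each by about 20 mm, centred 50 to 90 mm from the board's origin towards the board's -x end
- board: drying board, fixed: plywood 340 x 130 x 10 mm carrying two flat wooden battens (10 mm wide, 7 high, 330 long) that run along its x at y = -32 and +32 mm. Origin: centre of the underside; z up. Plywood top 10 mm, batten tops 17 mm above the shelf: a mat lying on the battens has its centre at 21 mm and under it a gap 7 mm high and 54 mm wide, open at both ends
- board_entry (a point): middle of the board's -x end, on the plywood top between the battens, 10 mm above the shelf; the end that faces the spatula at the start. The mat's near edge is 25 to 65 mm from here
- board_landing (a point): point midway between the battens at batten-top height, 65 mm from the board's centre towards +x: roughly (within some 40 mm) where the mat's middle comes down if its near edge is raised and it turns over its far edge, which grips the bare wood well enough to pivot if the blade lifts close to the near edge
- spatula: loose cranked steel turner, 140 g. Origin: grip point in the middle of the flat-sided black handle (24 mm wide, 18 thick, reaching 32 mm ahead and 94 mm behind it). x runs along the tool to the blade, y across, z up. It rests on the blade's heel and the handle's butt, grip point 28 mm above the shelf; the handle then slopes up to the nose 0.223 rad from its x axis
- spatula_heel (a point): middle of the blade's rear edge (underside), in the spatula's frame x = 63 mm, z = -28 mm, 41 mm below the handle's middle line. The flat blade runs from here: 90 mm long, 46 wide, 2 thick. Use has bent it, each time differently and not measured: stiff, 0.06 rad nose-down to 0.2 nose-up of parallel to the handle; feel for the board with it. Pressed over some 3 N it turns in the grip
- ashtray: round thick clear glass ashtray, 120 mm across, 34 mm high; bystander, leave it where it stands. Origin: centre of its underside
- bell: chrome bicycle bell, dome 58 mm across, 45 mm high, with a thumb lever; bystander, leave it where it stands. Origin: centre of its underside
- stapler: red press-button stapler, 120 x 34 mm, 57 mm high; bystander, leave it where it stands. Origin: centre of its underside
- umbrella_handle: blue plastic crook handle of an umbrella lying on its side, about 155 x 80 mm, 27 mm high; bystander, leave it where it stands. Origin: centre of its underside
Not all that is in view belongs to the job. What is meant by the mat is not green or turquoise, and is the larger of those in its own colour.

How it is judged (in metres and radians):
On the way, in this order (a step that is already met when the one before it is completed fails the run):
1. the spatula is picked up off the shelf (contact force between the fingers and spatula above 1 N and height (world z) of spatula above 0.05 m), for 0.2 s.
2. the held spatula tips the mat up on its edge (contact force between the fingers and spatula above 1 N and contact force between spatula and mat above 0.02 N and angle between mat's own z axis and vertical between 0.6 and 2 rad), for 0.04 s.
3. the mat lies pale side up (angle between mat's own z axis and vertical above 2.97 rad), for 0.2 s.
At the end, for the whole second after the job is handed in: Mat at rest within 10 degrees of flat, pale side up, on both battens (centre 18 to 25 mm above the shelf, within 28 mm of the board's middle line and 150 mm of its centre); spatula at rest on the shelf, grip point under 45 mm high, touching neither board nor mat (angle between mat's own z axis and vertical above 2.97 rad and height (world z) of mat between 0.018 and 0.025 m and y of mat in the frame of board between -0.028 and 0.028 m and x of mat in the frame of board between -0.15 and 0.15 m and linear speed of each of mat, spatula below 0.02 m/s and height (world z) of spatula below 0.045 m and contact force between spatula and board below 0.02 N and contact force between spatula and mat below 0.02 N).
It fails at once if a finger touches the mat (contact force between the fingers and mat above 0.3 N).
It fails at once if the mat is lifted or tossed more than 130 mm above the shelf (height (world z) of mat above 0.13 m).
It fails at once if a bystander is moved (distance of any of ashtray, bell, stapler, umbrella_handle from where it was at the start of the episode above 0.03 m).
It fails at once if the spatula is pressed hard into the drying board (contact force between spatula and board above 20 N).
It also fails if it takes over 54 s, if anything falls off the work surface, if the arm or the gripper's body presses on something with over 40 N, if the wrist force passes 120 N, or if a joint passes its speed limit or range.

## Robot

A 6-joint arm with a two-finger parallel gripper is mounted at the origin on the work surface. World frame = base frame: x ahead of the robot, y to its left, z up, the work surface at z = 0. Lengths are in m, angles in degrees, forces in N, time in s.
With the tool pointing down it reaches from about 0.25 to 0.85 m from the base axis. Payload 12.5 kg.
Tool frame: the origin (TCP) lies at the very end of the fingers, on their centre line; the grasp point (between the pads) lies env.pinch_z behind it (env.pinch_z is the distance from the TCP to the grasp point, in m); z points along the fingers, y is the line along which they close (so a half turn about z gives the same grasp; the last joint's range is limited). The gripper opens to 93 mm and grips with 3 to 60 N. Pads are 15 mm wide; open, the fingers measure 128 mm over their backs; the gripper's body (75 mm by 188 mm) begins 65 mm behind the grasp point.
Start: joints at [65.741, 20.094, 94.641, -0, 65.266, -4.847], TCP at [0.183, 0.519, 0.219] pointing down, gripper open.
Joint ranges: [-157.81, 157.81], [-45, 120.19], [0.68, 151.7], [-89.99, 269.99], [4.06, 180], [-164.3, 164.3]. Speed limits (degrees/s): [127.2, 127.2, 159.86, 180, 180, 180].

## Interface

Orientations are given as a 3x3 rotation matrix whose columns are the frame's x, y, z axes.
In Python, from cell import env gives the robot as it stands.
- The arm moves only by the tool carry_out, never from a script. Its argument "series" is text: rows parted by semicolons, each of 7 numbers parted by spaces: the shift along the tool's x, y, z as a fraction of full scale, then the turn, a rotation vector about the tool's x, y, z as a fraction of full scale, then the gripper's target within -1 to 1 (shut at 1, half-way at 0, fully open at -1). In form: dx dy dz wx wy wz jaw; .... A call has 1 to 8 rows; each row is the pose to reach, as a shift and turn from the pose commanded when the call began, along the tool's axes at that moment; what a row does not reach only later rows make up. Full scale, the value 1, is 0.8 m for a shift and 90 degrees for a turn. A row lasts 1/10 s, in which the tool goes at most 50 mm and 8.59 degrees, less where a joint would pass 70% of its speed; a pose out of reach is approached as far as the arm can. A call with a number of a shift or a turn outside -1 to 1 is refused whole. A call with a gripper value outside its range is refused whole. The fingers move at their own pace and stop on an object; "newtons" is the grip in N (left out, the last holds). Time passes only in rows, so rows that repeat a pose let the fingers close. It gives the time, the measured TCP pose, the force, the opening and the grip force at its end, in the units of the state.
- env.get_obs(): the state, without advancing time (a new reading comes with each control period).
- env.grab_frame(name): name is "side" or "top" or "wrist"; returns a dict with "color" (384x512x3 uint8, red, green, blue), "depth" (384x512 float32, m along the optical axis (not along the pixel's ray), 0 where there is no reading), "mtx" (3x3 intrinsics, pixels), "eye" and "rotation" of the camera in the world. Camera axes: x right, y up, looking along -z (the intrinsics and any distortion apply to the point x, -y, -z); pixel columns grow to the right and rows downward; lengths in m; the calibration is good to about 2 mm. A picture is of the moment at which its call begins.
- env.sign_off(): hands the job in; it is judged then, once.
The state is a dict: "time_s": time; "joint_pos": joint angles; "joint_vel": joint speeds; "joint_efforts": joint torques, N m; "eef_pos": TCP position; "eef_rot": TCP orientation; "ft_force": force on the tool from outside, world axes, zero at the start; "wrist_torque": the same for the moment, N m; "grip_width": opening from 0.0 (shut) to 1.0 (fully open); "grip_force": force on a finger pad.
Only numpy, scipy, OpenCV 4.12 (cv2) and the standard library are available. Lean on these libraries where they do the work, as an engineer would, in place of code of your own. Each camera call takes 0.05 s, during which the arm holds its last target. There are 200 camera calls.

## Working session

There is one attempt and no reset: what is moved stays moved. The work goes in short steps, Python scripts to look and compute and a tool call to move; the robot and the scene stay as the last step left them, time stands still between calls to the robot, and variables do not carry over. Pictures are saved under pics/ and viewed, at most 10 in all, crops included, and the job is handed in when it is done.

Besides the shell and the picture viewer there is one more tool, called after "Call:" as name(argument=value, ...), one argument or row to a line, values as JSON. carry_out: Moves the arm, as the interface text tells. Its arguments: {"type":"object","properties":{"series":{"type":"string"},"newtons":{"type":"number"}},"required":["series"]}

```bash
mkdir -p pics; ls; python3 - <<'E'
from cell import env
import cv2,numpy as np
o=env.get_obs();print(o, env.pinch_z)
for n in("top","side"):
    f=env.grab_frame(n);cv2.imwrite(f"pics/{n}0.png",f["color"][:,:,::-1]);np.savez(f"{n}0.npz",**f);print(f["mtx"],f["eye"],f["rotation"],f.keys())
a=cv2.imread("pics/top0.png");b=cv2.imread("pics/side0.png")
E
```

```text
pics
{'time_s': 0.0, 'joint_pos': array([ 6.57400621e+01,  2.01242338e+01,  9.46759580e+01, -3.92491893e-04,
        6.52660943e+01, -4.84570008e+00]), 'joint_vel': array([-0.1442384 , -0.01215484,  0.00126396,  0.06377242,  0.07867745,
       -0.04998519]), 'joint_efforts': array([-6.99703596e-04, -4.97325003e+01, -2.85259902e+01,  6.98648952e-02,
        2.56990566e-02, -8.88326349e-05]), 'eef_pos': array([0.18264131, 0.51842931, 0.218109  ]), 'eef_rot': array([[-9.43141020e-01,  3.32392532e-01, -4.69675857e-04],
       [ 3.32392851e-01,  9.43140432e-01, -1.05730182e-03],
       [ 9.15310616e-05, -1.15330162e-03, -9.99999331e-01]]), 'ft_force': array([ 0.05312968, -0.23484859,  0.11128411]), 'wrist_torque': array([-0.02971534,  0.0139297 , -0.03434218]), 'grip_force': 0.0, 'grip_width': 0.995656070230879} 0.0188
[[368.15846454   0.         255.61375275]
 [  0.         368.15846454 184.13910294]
 [  0.           0.           1.        ]] [ 0.44076018 -0.03773762  1.07524792] [[ 0.01290793  0.98967914 -0.14271857]
 [-0.99987125  0.0114145  -0.011278  ]
 [-0.00953254  0.14284577  0.98969905]] dict_keys(['color', 'depth', 'mtx', 'eye', 'rotation'])
[[399.67806651   0.         254.88603567]
 [  0.         399.67806651 200.65183938]
 [  0.           0.           1.        ]] [ 0.42074765 -0.70448139  0.79971398] [[ 0.97389605  0.1605265  -0.16049212]
 [-0.22680492  0.71703324 -0.65910763]
 [ 0.00927395  0.67830272  0.73472404]] dict_keys(['color', 'depth', 'mtx', 'eye', 'rotation'])
```

View pics/top0.png

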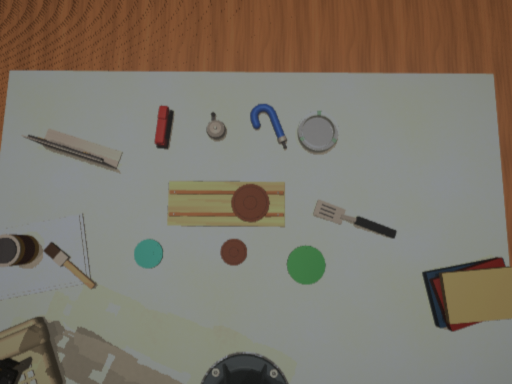

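View pics/side0.png

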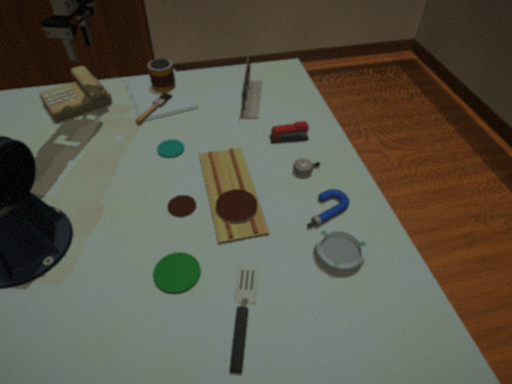

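The top view shows the mat at (250,203) on the board (168–285, 181–227) and the spatula with its blade at (328,211) and handle at (375,227). The larger brown disc is the mat. The bystanders stand along the row at v≈130.

```bash
cat > h.py <<'E'
import numpy as np,cv2
def ray(f,uv,z):
    uv=np.atleast_2d(uv).astype(float);K=f["mtx"]
    d=np.c_[(uv[:,0]-K[0,2])/K[0,0],-(uv[:,1]-K[1,2])/K[1,1],-np.ones(len(uv))]@f["rotation"].T
    return f["eye"]+d*((z-f["eye"][2])/d[:,2])[:,None]
def cloud(f):
    K=f["mtx"];v,u=np.mgrid[:384,:512];D=f["depth"]
    c=np.stack([(u-K[0,2])/K[0,0]*D,-(v-K[1,2])/K[1,1]*D,-D],-1)
    return c@f["rotation"].T+f["eye"]
def big(m,roi=None):
    m=m.astype(np.uint8)
    if roi: k=np.zeros_like(m);k[roi[1]:roi[3],roi[0]:roi[2]]=1;m=m*k
    c=max(cv2.findContours(m,0,1)[0],key=cv2.contourArea)
    return c
E
python3 - <<'E'
from h import *
for n,rb,rs in(("top",(150,165,300,240),(300,190,410,245)),("side",(190,140,275,250),(220,265,265,380))):
    f=dict(np.load(n+"0.npz"));C=f["color"];hsv=cv2.cvtColor(C,cv2.COLOR_RGB2HSV);P=cloud(f)
    def st(p): return hsv[p[1],p[0]]
    m=(hsv[...,0]<35)&(hsv[...,1]>70)
    c=big(m,rb);r=cv2.minAreaRect(c);b=cv2.boxPoints(r);print(n,"board",ray(f,b,.01).round(4).tolist(), r)
    dk=(hsv[...,0]<15)|(hsv[...,0]>170); dk&=(hsv[...,1]>100)&(hsv[...,2]<130)
    dk=cv2.morphologyEx(dk.astype(np.uint8),cv2.MORPH_OPEN,np.ones((9,9)))
    e=cv2.fitEllipse(big(dk,rb));print("mat",e,ray(f,e[0],.025).round(4))
    h=C.max(2)<70;c=big(h,rs);r=cv2.minAreaRect(c);print("handle",r)
    b=cv2.boxPoints(r);b=b[np.argsort(b[:,0] if n=="top" else b[:,1])];print(ray(f,[b[:2].mean(0),b[2:].mean(0)],.03).round(4))
    M=np.zeros((384,512),np.uint8);M[rs[1]:rs[3],rs[0]:rs[2]]=1
    T=(P[...,2]>.006)&(M>0);p=P[T];print("pts above",len(p))
    q=p[:,:2]-p[:,:2].mean(0);ax=np.linalg.svd(q,full_matrices=0)[2][0];ax*=np.sign(ax[1]);s=q@ax
    print("axis",ax,p[:,:2].mean(0))
    for a in np.arange(s.min(),s.max(),.01):
        k=(s>=a)&(s<a+.01)
        if k.any(): print(round(a*1e3),k.sum(),(p[k].mean(0)*1e3).round(1),(np.percentile(p[k,2],[10,90])*1e3).round(1))
    print("shelf z",np.median(P[...,2][(M>0)&(P[...,2]<.006)]))
E
```

```text
top board [[0.5977, 0.2314, 0.01], [0.6016, -0.1085, 0.01], [0.4766, -0.1088, 0.01], [0.4724, 0.2255, 0.01]] ((226.0, 203.5), (43.0, 116.0), 90.0)
mat ((250.00367736816406, 202.4591522216797), (36.26787185668945, 37.54664611816406), 91.21253967285156) [[ 0.539  -0.0104  0.025 ]]
handle ((375.1164855957031, 226.85617065429688), (42.25185775756836, 8.309921264648438), 20.556045532226562)
[[ 0.4941 -0.3086  0.03  ]
 [ 0.454  -0.4181  0.03  ]]
pts above 826
axis [0.2170405 0.9761626] [ 0.49443637 -0.29144809]
-140 26 [ 454.5 -420.2   15.7] [12.2 18.6]
-130 29 [ 457.1 -410.8   19. ] [17.3 22.1]
-120 31 [ 460.7 -401.5   20.7] [18.9 22.9]
-110 30 [ 463.8 -391.8   23.4] [20.6 25.9]
-100 31 [ 466.3 -381.8   25.6] [23.  29.1]
-90 30 [ 470.3 -372.4   28.3] [25.2 31. ]
-80 30 [ 474.6 -363.6   29.2] [27.2 32.5]
-70 31 [ 476.2 -353.9   31.9] [28.5 35.1]
-60 32 [ 479.6 -344.    34.5] [31.8 38.1]
-50 31 [ 482.7 -334.    36.8] [34.6 39.5]
-40 28 [ 486.  -325.3   38.8] [36.7 41.2]
-30 34 [ 489.1 -315.6   41. ] [38.3 43.3]
-20 27 [ 491.3 -307.    35.6] [30.5 43.1]
-10 20 [ 496.1 -297.    25.9] [22.6 30
[... 1516 characters left out ...]
] [31.8 36. ]
-33 61 [ 482.4 -341.9   35.5] [34.2 37.6]
-23 62 [ 484.6 -332.4   38.4] [36.6 40.1]
-13 61 [ 488.6 -322.8   40.1] [37.9 42.7]
-3 46 [ 491.1 -314.4   42.2] [40.4 44.6]
7 11 [ 494.5 -302.3   31.7] [28.9 33.7]
17 14 [ 497.  -294.3   25.2] [21.8 28.2]
27 16 [ 501.2 -284.7   17.4] [14.5 19.6]
37 12 [ 504.4 -274.7    8.8] [ 6.6 11.5]
47 38 [ 506.  -264.9    7.2] [6.3 8.4]
57 86 [ 511.4 -256.6    8.4] [ 6.7 10.2]
67 92 [ 512.2 -246.5   10.6] [ 8.7 12.6]
77 93 [ 516.  -237.1   13.1] [11.2 15.6]
87 87 [ 519.9 -228.    15.6] [13.4 17.6]
97 87 [ 521.8 -218.2   17.9] [15.9 20.4]
107 90 [ 526.3 -209.1   20.5] [18.4 23.3]
117 42 [ 529.2 -201.7   22.2] [20.3 24.4]
shelf z 0.000377318239648039
```

```bash
cat > mv.py <<'E'
# plan: commanded pose kept in cmd.npz; prints the row for a target pose, optionally stores it
import numpy as np,os
from scipy.spatial.transform import Rotation as Ro
def cur():
    if os.path.exists("cmd.npz"): c=np.load("cmd.npz");return c["p"],c["R"]
    from cell import env;o=env.get_obs();return np.array([.183,.519,.219]),o["eef_rot"]
def frame(yaw,pitch=0,roll=0):
    """tool x along heading yaw (deg, world), nose-up pitch (deg), z down"""
    R0=np.diag([1.,-1,-1]);return Ro.from_euler("ZYX",[yaw,-pitch,roll],degrees=True).as_matrix()@R0
def rows(targets,store=True,nd=4):
    p,R=cur();out=[]
    for P,Q in targets:
        t=np.round(R.T@(np.array(P)-p)/.8,nd);w=np.round(Ro.from_matrix(R.T@Q).as_rotvec()/(np.pi/2),nd);out.append(np.r_[t,w])
    if store:
        l=out[-1];np.savez("cmd.npz",p=p+R@l[:3]*.8,R=R@Ro.from_rotvec(l[3:]*np.pi/2).as_matrix())
    for o in out: print(*[f"{x:g}" for x in o])
E
python3 - <<'E'
from mv import *
from h import *
# refine spatula from both clouds
for n,rs in(("top",(300,190,410,245)),("side",(220,265,265,380))):
    f=dict(np.load(n+"0.npz"));P=cloud(f)[rs[1]:rs[3],rs[0]:rs[2]].reshape(-1,3)
    P=P[(P[:,2]>.006)&(P[:,2]<.06)]
    a=np.array([.319,.948]);a/=np.hypot(*a)
    H=P[(P[:,1]<-.32)&(P[:,1]>-.415)];c=H[:,:2].mean(0);ax=np.linalg.svd(H[:,:2]-c)[2][0] if 0 else np.array([np.polyfit(H[:,1],H[:,0],1)[0],1]);ax/=np.hypot(*ax)
    s=(P[:,:2]-c)@ax; l=(P[:,:2]-c)@np.array([ax[1],-ax[0]])
    hs=(H[:,:2]-c)@ax
    B=(P[:,1]>-.245)&(P[:,1]<-.203);print(n,c,ax,np.degrees(np.arctan2(ax[1],ax[0])),"slopeH",np.polyfit(hs,H[:,2],1)[0],"slopeB",np.polyfit(s[B],P[B,2],1)[0],"lat blade",l[B].mean(),"end",s.max(),s.min())
print("pre");rows([((.4825,-.338,.11),frame(71.4))])
E
```

```text
top [ 0.47185472 -0.36742901] [0.31297546 0.94976121] 71.7613629286933 slopeH 0.22513975167265854 slopeB 0.25132064477845895 lat blade 0.0010781286811962067 end 0.18068846036029237 -0.06095179646416253
side [ 0.47298036 -0.36893218] [0.3138727  0.94946508] 71.70722694964256 slopeH 0.22297986772285128 slopeB 0.25146571264398604 lat blade -0.00020383326132874486 end 0.17939300248633083 -0.05979252649846229
pre
-0.7091 -0.8858 0.1372 -0.0006 0.0005 0.991
```

Call:
carry_out(
  series="-0.7091 -0.8858 0.05 0 0 0.991 -0.3;-0.7091 -0.8858 0.05 0 0 0.991 -0.3;-0.7091 -0.8858 0.05 0 0 0.991 -0.3;-0.7091 -0.8858 0.05 0 0 0.991 -0.3;-0.7091 -0.8858 0.05 0 0 0.991 -0.3;-0.7091 -0.8858 0.05 0 0 0.991 -0.3;-0.7091 -0.8858 0.05 0 0 0.991 -0.3;-0.7091 -0.8858 0.05 0 0 0.991 -0.3",
  newtons=50,
)

```text
time_s: 0.9
eef_pos: [0.3146, 0.1397, 0.201]
eef_rot: [[-0.026, 1.0, 0.0], [1.0, 0.026, 0.0], [0.0, 0.0, -1.0]]
ft_force: [1.1, 0.2, 0.6]
grip_width: 0.649
grip_force: 0.0
```

```bash
rm cmd.npz; sed -i 's/return np.array(\[.183,.519,.219\]),o/return o["eef_pos"],o/' mv.py; python3 - <<'E'
from mv import *
rows([((.482,-.3395,.11),frame(71.7))])
E
```

```text
-0.6043 0.1933 0.1138 0.0002 -0.0001 0.2201
```

Call:
carry_out(
  series="-0.6043 0.1933 0.1138 0 0 0.2201 -0.3;-0.6043 0.1933 0.1138 0 0 0.2201 -0.3;-0.6043 0.1933 0.1138 0 0 0.2201 -0.3;-0.6043 0.1933 0.1138 0 0 0.2201 -0.3;-0.6043 0.1933 0.1138 0 0 0.2201 -0.3;-0.6043 0.1933 0.1138 0 0 0.2201 -0.3;-0.6043 0.1933 0.1138 0 0 0.2201 -0.3;-0.6043 0.1933 0.1138 0 0 0.2201 -0.3",
)

```text
time_s: 1.7
eef_pos: [0.4466, -0.2316, 0.1297]
eef_rot: [[0.309, 0.951, -0.0], [0.951, -0.309, 0.0], [0.0, -0.0, -1.0]]
ft_force: [0.8, 0.0, -0.3]
grip_width: 0.649
grip_force: 0.0
```

Call:
carry_out(
  series="0 0 0 0 0 0 -0.3",
)

```text
time_s: 1.8
eef_pos: [0.4473, -0.2337, 0.1291]
eef_rot: [[0.312, 0.95, -0.0], [0.95, -0.312, -0.0], [-0.0, -0.0, -1.0]]
ft_force: [-1.1, 0.8, -1.0]
grip_width: 0.648
grip_force: 0.0
```

```bash
rm -f cmd.npz; python3 - <<'E'
from mv import *
from cell import env
import cv2
o=env.get_obs();print(o["eef_pos"],o["joint_pos"].round(1),o["joint_vel"].round(1),o["time_s"],o["grip_width"])
f=env.grab_frame("wrist");np.savez("w1.npz",**f);cv2.imwrite("pics/w1.png",f["color"][:,:,::-1]);print(f["eye"],f["rotation"])
E
```

```text
[ 0.44732567 -0.23367993  0.1290766 ] [-32.9  22.2 106.1  -0.   51.7 -14.7] [ 3.8 -3.8  5.5  0.8  1.   3.5] 1.8 0.6481653526370719
[ 0.47403023 -0.15420696  0.29440289] [[ 9.50146967e-01  2.97843955e-01  9.22481380e-02]
 [-3.11801293e-01  9.06817932e-01  2.83656821e-01]
 [ 8.33203809e-04 -2.98278757e-01  9.54478438e-01]]
```

View pics/w1.png

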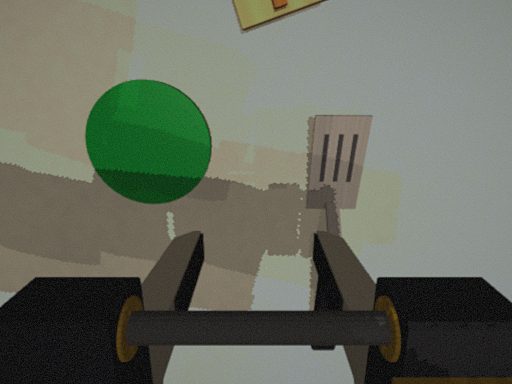

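The wrist view shows the blade at (340,160), the green disc at (150,140) and the board's corner at (240,25). The gripper still has about 110 mm to go back to the handle.

```bash
rm -f cmd.npz; python3 - <<'E'
from mv import *
rows([((.482,-.3395,.08),frame(71.7)),((.482,-.3395,.0092),frame(71.7))])
E
```

```text
-0.1148 0.0845 0.0615 -0.0009 -0.0002 0.0018
-0.1148 0.0847 0.15 -0.0009 -0.0002 0.0018
```

Call:
carry_out(
  series="-0.1148 0.0845 0.0615 0 0 0.0018 -0.3;-0.1148 0.0845 0.0615 0 0 0.0018 -0.3;-0.1148 0.0845 0.0615 0 0 0.0018 -0.3;-0.1148 0.0845 0.0615 0 0 0.0018 -0.3;-0.1148 0.0847 0.11 0 0 0.0018 -0.3;-0.1148 0.0847 0.15 0 0 0.0018 -0.3;-0.1148 0.0847 0.15 0 0 0.0018 -0.3;-0.1148 0.0847 0.15 0 0 0.0018 -0.3",
)

```text
time_s: 2.65
eef_pos: [0.4828, -0.3367, 0.0115]
eef_rot: [[0.31, 0.951, -0.0], [0.951, -0.31, 0.0], [0.0, -0.0, -1.0]]
ft_force: [-0.2, 0.7, 0.4]
grip_width: 0.651
grip_force: 0.0
```

Call:
carry_out(
  series="0 0 0 0 0 0 1;0 0 0 0 0 0 1;0 0 0 0 0 0 1;0 0 0 0 0 0 1;0 0 0 0 0 0 1",
  newtons=55,
)

```text
time_s: 3.15
eef_pos: [0.4828, -0.3379, 0.0107]
eef_rot: [[0.311, 0.95, 0.0], [0.95, -0.311, -0.0], [-0.0, 0.001, -1.0]]
ft_force: [1.5, -1.2, 0.8]
grip_width: 0.271
grip_force: 0.3
```

Call:
carry_out(
  series="0 0 0 0 0 0 1;0 0 0 0 0 0 1;0 0 0 0 0 0 1;0 0 -0.05 0 0 0 1;0 0 -0.09 0 0 0 1;0 0 -0.09 0 0 0 1;0 0 -0.09 0 0 0 1;0 0 -0.09 0 0 0 1",
)

```text
time_s: 3.95
eef_pos: [0.4819, -0.3372, 0.0809]
eef_rot: [[0.311, 0.95, -0.002], [0.95, -0.311, 0.002], [0.001, -0.002, -1.0]]
ft_force: [-0.5, 0.4, -0.9]
grip_width: 0.251
grip_force: 54.9
```

```bash
rm -f cmd.npz; python3 - <<'E'
from h import *
from cell import env
o=env.get_obs();print(o["eef_pos"],o["joint_pos"].round(1),o["grip_force"],o["grip_width"],o["ft_force"])
for n in("wrist","top"):
    f=env.grab_frame(n);np.savez(n[0]+"2.npz",**f)
    if n=="wrist":cv2.imwrite("pics/w2.png",f["color"][:,:,::-1])
f=dict(np.load("w2.npz"));P=cloud(f);print(f["depth"].min(),f["eye"])
E
```

```text
[ 0.48188234 -0.33717341  0.08093732] [-39.5  33.7  94.9   0.   51.4 -21.4] 54.853933453559875 0.2506671558880226 [-0.47007201  0.41146999 -0.88660154]
0.0 [ 0.50883921 -0.25798493  0.24636322]
```

View pics/w2.png

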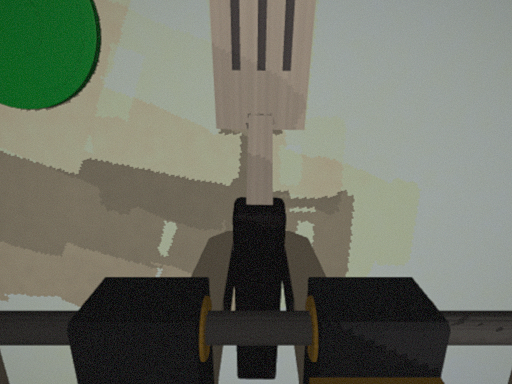

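The spatula is gripped. The blade shows at u≈215–310, v 0–128, with the handle nose at (260,205).

```bash
python3 - <<'E'
from h import *
from cell import env
o=env.get_obs();p,R=o["eef_pos"],o["eef_rot"]
f=dict(np.load("w2.npz"));P=cloud(f);T=(P-p)@R
B=T[5:120,222:300].reshape(-1,3);B=B[(abs(B[:,2])<.02)]
A=np.c_[B[:,:2],np.ones(len(B))];k=np.linalg.lstsq(A,B[:,2],rcond=None)[0];print("blade z=",k,"n",len(B),"res",np.std(A@k-B[:,2]), "z at x=.0617/.149:",k[0]*.0617+k[2],k[0]*.149+k[2],"x range",B[:,0].min(),B[:,0].max())
# lateral edges
Q=T[5:125,190:340].reshape(-1,3);Q=Q[abs(Q[:,2]-(Q[:,:2]@k[:2]+k[2]))<.004]
for a in np.arange(.06,.15,.01):
    q=Q[(Q[:,0]>a)&(Q[:,0]<a+.01)]
    if len(q)>20: print(round(a,3),len(q),q[:,1].min(),q[:,1].max())
print("heel x",Q[:,0].min())
# board from top cloud/colour
f=dict(np.load("top0.npz"));C=f["color"].astype(float);hsv=cv2.cvtColor(f["color"],cv2.COLOR_RGB2HSV)
m=((hsv[...,0]<35)&(hsv[...,1]>70)).astype(np.uint8)
pts=[]
for u in range(172,282,4):
    col=m[165:240,u];w=np.flatnonzero(col)+165;pts.append((u,w.min()-.5,w.max()+.5))
pts=np.array(pts);e1=ray(f,pts[:,[0,1]],.01);e2=ray(f,pts[:,[0,2]],.01)
for e in(e1,e2): print("edge x at y=0, slope",np.polyfit(e[:,1],e[:,0],1))
rws=[(np.flatnonzero(m[v,150:300])+150) for v in range(186,224,3)]
print("ends", np.mean([ray(f,(w.min()-.5,v),.01)[0,1] for w,v in zip(rws,range(186,224,3))]),np.mean([ray(f,(w.max()+.5,v),.01)[0,1] for w,v in zip(rws,range(186,224,3))]))
E
```

```text
blade z= [-0.24051607 -0.00647435  0.02462387] n 8933 res 0.0008325531849403068 z at x=.0617/.149: 0.00978402586687818 -0.01121302672135531 x range 0.06843518179041848 0.11847129623953996
0.06 546 -0.02123972366092542 0.024793204693426923
0.07 1891 -0.021152751524083586 0.02499671861419173
0.08 1985 -0.020979473797418276 0.025028731509399167
0.09 2232 -0.020944334104314823 0.02517119384875909
0.1 2500 -0.020875449911829384 0.025288877201461175
0.11 2301 -0.02066238465814124 0.025462456001575175
heel x 0.0657979358011055
edge x at y=0, slope [-0.00670255  0.60127504]
edge x at y=0, slope [0.01104948 0.47082169]
ends 0.22805130743190863 -0.10808094991180887
```

```bash
cat >> mv.py <<'E'
TIP=np.array([.149,.0024,-.0091])
def tip(P,yaw,pitch):
    R=frame(yaw,pitch);return np.array(P)-R@TIP,R
def meas():
    if os.path.exists("cmd.npz"): os.remove("cmd.npz")
E
python3 - <<'E'
from mv import *
meas()
rows([tip((.537,-.135,.04),90,-13.5)]);p,R=cur();print(p,R)
E
```

```text
0.0861 0.0411 0.0188 -0.0251 -0.1495 -0.2005
[ 0.53463341 -0.28199281  0.06590416] [[-2.38903282e-05  1.00000000e+00 -6.67822023e-07]
 [ 9.72387294e-01  2.30748000e-05 -2.33372985e-01]
 [-2.33372984e-01 -6.22473885e-06 -9.72387294e-01]]
```

Call:
carry_out(
  series="0.0861 0.0411 0.0188 -0.0251 -0.1495 -0.2005 1;0.0861 0.0411 0.0188 -0.0251 -0.1495 -0.2005 1;0.0861 0.0411 0.0188 -0.0251 -0.1495 -0.2005 1;0.0861 0.0411 0.0188 -0.0251 -0.1495 -0.2005 1;0.0861 0.0411 0.0188 -0.0251 -0.1495 -0.2005 1;0.0861 0.0411 0.0188 -0.0251 -0.1495 -0.2005 1",
)

```text
time_s: 4.65
eef_pos: [0.535, -0.2834, 0.0673]
eef_rot: [[0.003, 1.0, 0.001], [0.972, -0.003, -0.234], [-0.234, 0.002, -0.972]]
ft_force: [-0.5, -0.3, -1.7]
grip_width: 0.252
grip_force: 54.9
```

```bash
python3 - <<'E'
from h import *
from cell import env
o=env.get_obs();print(o["eef_pos"],o["eef_rot"].round(3).tolist(),o["joint_pos"].round(1),o["ft_force"],o["time_s"])
for n in("wrist","side"):
    f=env.grab_frame(n);np.savez(n[0]+"3.npz",**f,p=o["eef_pos"],R=o["eef_rot"])
    cv2.imwrite(f"pics/{n[0]}3.png",f["color"][:,:,::-1])
E
```

```text
[ 0.53500566 -0.28336224  0.06729758] [[0.003, 1.0, 0.001], [0.972, -0.003, -0.234], [-0.234, 0.002, -0.972]] [-26.8  34.6  97.3 -17.7  43.2 -14.3] [-0.48613275 -0.34183004 -1.68372433] 4.65
```

View pics/w3.png

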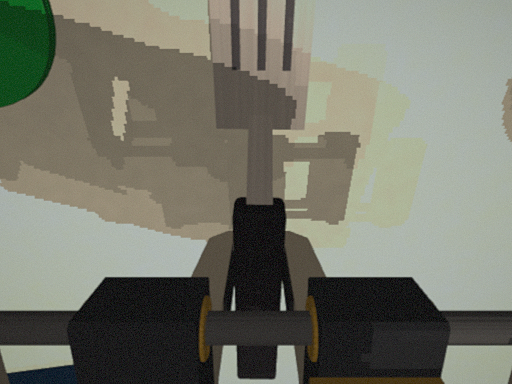

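The wrist view shows only the blade's rear (215–310, 0–128); the board is beyond the frame. I'll align using the side and top views.

```bash
cat > look.py <<'E'
from h import *
from cell import env
import sys
def edges(f,u0=None):
    pass
o=env.get_obs();p,R=o["eef_pos"],o["eef_rot"];print("tcp",p.round(4),o["time_s"],"F",o["ft_force"].round(2))
for n in("top","side"):
    f=env.grab_frame(n);np.savez(n+"_l.npz",**f);P=cloud(f).reshape(-1,3);H=cv2.cvtColor(f["color"],cv2.COLOR_RGB2HSV).reshape(-1,3)
    T=(P-p)@R
    # blade points
    b=(T[:,0]>.05)&(T[:,0]<.17)&(abs(T[:,1])<.035)&(abs(T[:,2]-(.0246-.2405*T[:,0]))<.008)&(P[:,2]>.028)
    B=T[b]
    if len(B)>50:
        A=np.c_[B[:,0],np.ones(len(B))];k=np.linalg.lstsq(A,B[:,2],rcond=None)[0]
        print(n,len(B),"tip x",B[:,0].max(),"lat edges pct",np.percentile(B[:,1],[2,50,98]).round(4),"mean",B[:,1].mean().round(4),"z fit",k.round(4))
        for a in np.arange(.07,.15,.02):
            q=B[(B[:,0]>a)&(B[:,0]<a+.02)]
            if len(q)>10: print("   ",round(a,2),q[:,1].min().round(4),q[:,1].max().round(4))
    # board: battens/plywood lateral profile
    X=P[(P[:,1]>.08)&(P[:,1]<.21)&(P[:,0]>.44)&(P[:,0]<.63)]
    for y0 in(.09,.15,.2):
        q=X[abs(X[:,1]-y0)<.02];s=q[(q[:,2]>.005)];t=q[(q[:,2]>.0135)&(q[:,2]<.022)]
        print("  board y",y0,"x",s[:,0].min().round(4),s[:,0].max().round(4),"battens",[(g[:,0].mean().round(4),len(g)) for g in(t[t[:,0]<.537],t[t[:,0]>=.537]) if len(g)])
    X=P[(P[:,1]>-.105)&(P[:,1]<-.075)&(P[:,0]>.44)&(P[:,0]<.63)&(P[:,2]>.005)&(P[:,2]<.022)];t=X[X[:,2]>.0135]
    print("  near end x",X[:,0].min().round(4),X[:,0].max().round(4),[(g[:,0].mean().round(4),len(g)) for g in(t[t[:,0]<.537],t[t[:,0]>=.537]) if len(g)])
E
python3 look.py
```

```text
tcp [ 0.535  -0.2835  0.0675] 4.75 F [-0.28  0.36 -1.65]
top 235 tip x 0.1481946051753112 lat edges pct [-0.023   0.0022  0.022 ] mean 0.0015 z fit [-0.2434  0.0248]
    0.09 0.0054 0.0224
    0.11 -0.0232 0.0223
    0.13 -0.0232 0.0219
  board y 0.09 x 0.4739 0.609 battens [(np.float64(0.5064), 33), (np.float64(0.5698), 34)]
  board y 0.15 x 0.4731 0.5992 battens [(np.float64(0.5036), 46), (np.float64(0.5679), 41)]
  board y 0.2 x 0.4726 0.6109 battens [(np.float64(0.5032), 31), (np.float64(0.5669), 33)]
  near end x 0.4709 0.602 [(np.float64(0.5076), 38), (np.float64(0.5694), 37)]
side 54 tip x 0.09933200460139945 lat edges pct [0.0063 0.0154 0.0219] mean 0.0149 z fit [-0.2436  0.0239]
    0.07 0.005 0.0223
    0.09 0.0071 0.0219
  board y 0.09 x 0.4721 0.4754 battens []Traceback (most recent call last):
  File "look.py", line 23, in <module>
    print("  board y",y0,"x",s[:,0].min().round(4),s[:,0].max().round(4),"battens",[(g[:,0].mean().round(4),len(g)) for g in(t[t[:,0]<.537],t[t[:,0]>=.537]) if len(g)])
                             ~~~~~~~~~~^^
    return umr_minimum(a, axis, None, out, keepdims, initial, where)
ValueError: zero-size array to reduction operation minimum which has no identity
```

```bash
python3 - <<'E'
from h import *
f=dict(np.load("top0.npz"));C=f["color"].astype(float)
print(C[181:228:1,200,:].astype(int).tolist()[::3])
s=C[...,0]-C[...,1]
E1=[]
for lo,hi in((184,200),(206,222)):
    q=[]
    for u in list(range(174,226))+list(range(274,282)):
        w=s[lo:hi,u]-np.median(s[lo:hi,u]);w=np.clip(w,0,None)
        if w.sum()>0:q.append((u,(w*np.arange(lo,hi)).sum()/w.sum()))
    q=np.array(q);W=ray(f,q,.017);k=np.polyfit(W[:,1],W[:,0],1);r=W[:,0]-np.polyval(k,W[:,1]);g=abs(r)<2*r.std()
    k,cov=np.polyfit(W[g,1],W[g,0],1,cov=True);print(k,np.sqrt(np.diag(cov)),r.std())
E
```

```text
[[119, 119, 96], [137, 137, 96], [138, 136, 96], [135, 112, 77], [122, 85, 58], [137, 133, 93], [136, 129, 90], [137, 132, 93], [138, 132, 93], [136, 124, 87], [135, 121, 85], [131, 86, 57], [135, 129, 90], [137, 131, 92], [136, 128, 90], [121, 124, 118]]
[-0.01036278  0.57022289] [7.03662489e-04 9.72678690e-05] 0.0005588071777331533
[-0.00442862  0.50655849] [4.04978133e-04 5.35780353e-05] 0.00031442493179431255
```

```bash
sed -i 's/TIP=np.array(.*/TIP=np.array([.149,0,-.0091])/' mv.py; cat >> mv.py <<'E'
YAW=90.42
def cx(y): return .5384-.0074*y
def t(y,z,pitch=-15): return tip((cx(y),y,z),YAW,pitch)
E
cat > st.py <<'E'
from mv import *
from cell import env
F=[]
for i in range(4):
    o=env.get_obs();F.append(np.r_[o["ft_force"],o["wrist_torque"]]);env.grab_frame("top") if i<3 else 0
p,R=o["eef_pos"],o["eef_rot"];print("t",o["time_s"],"F",np.mean(F,0).round(2),np.array(F)[:,2].round(2),"tcp",p.round(4),"tip",(p+R@TIP).round(4),"pitch",np.degrees(np.arcsin(R[2,0])).round(2),"yaw",np.degrees(np.arctan2(R[1,0],R[0,0])).round(2))
E
python3 - <<'E'
from mv import *
meas();rows([t(-.13,.034),t(-.085,.022)])
E
python3 st.py
```

```text
0.0095 0.0067 0.0025 -0 -0.0159 -0.0059
0.0677 0.0061 0.0038 -0 -0.0159 -0.0059
t 5.0 F [-0.14  0.24 -1.29  0.06  0.08  0.  ] [-1.78 -1.18 -0.88 -1.32] tcp [ 0.5352 -0.2828  0.0674] tip [ 0.5354 -0.1359  0.0413] pitch -13.58 yaw 89.93
```

Call:
carry_out(
  series="0.0095 0.0067 0.0025 0 -0.0159 -0.0059 1;0.0300 0.0066 0.0030 0 -0.0159 -0.0059 1;0.0500 0.0063 0.0034 0 -0.0159 -0.0059 1;0.0677 0.0061 0.0038 0 -0.0159 -0.0059 1;0.0677 0.0061 0.0038 0 -0.0159 -0.0059 1",
)

```text
time_s: 5.5
eef_pos: [0.54, -0.2292, 0.0512]
eef_rot: [[-0.01, 1.0, 0.001], [0.966, 0.01, -0.259], [-0.259, -0.001, -0.966]]
ft_force: [-0.4, 0.8, -1.8]
grip_width: 0.255
grip_force: 54.9
```

```bash
python3 st.py; python3 -c "
from mv import *
meas();rows([t(-.085,.016),t(-.085,.013),t(-.085,.0115)],store=False)"
```

```text
t 5.65 F [ 0.14  0.19 -1.18  0.07  0.09  0.02] [-1.84 -0.82 -1.1  -0.97] tcp [ 0.5405 -0.2311  0.052 ] tip [ 0.5392 -0.0848  0.0221] pitch -15.03 yaw 90.51
0.0018 -0.0005 0.0076 0.0004 0.0004 0.001
0.0028 -0.0005 0.0112 0.0004 0.0004 0.001
0.0032 -0.0005 0.013 0.0004 0.0004 0.001
```

Call:
carry_out(
  series="0.0018 -0.0005 0.0076 0 0 0 1;0.0028 -0.0005 0.0112 0 0 0 1;0.0028 -0.0005 0.0112 0 0 0 1",
)

```text
time_s: 5.95
eef_pos: [0.5394, -0.231, 0.0418]
eef_rot: [[-0.009, 1.0, 0.001], [0.966, 0.009, -0.259], [-0.259, -0.001, -0.966]]
ft_force: [-0.6, 0.3, -1.5]
grip_width: 0.252
grip_force: 54.9
```

```bash
python3 st.py
```

```text
t 6.1 F [-0.45 -0.13 -1.33  0.07  0.06  0.02] [-1.46 -1.36 -1.12 -1.38] tcp [ 0.5398 -0.2309  0.0425] tip [ 0.5385 -0.0847  0.0126] pitch -15.02 yaw 90.51
```

Call:
carry_out(
  series="0.0003 0 0.0012 0 0 0 1;0.0003 0 0.0012 0 0 0 1",
)

```text
time_s: 6.3
eef_pos: [0.5398, -0.2308, 0.0414]
eef_rot: [[-0.009, 1.0, 0.002], [0.966, 0.009, -0.259], [-0.259, -0.0, -0.966]]
ft_force: [-0.7, -0.0, -1.7]
grip_width: 0.252
grip_force: 54.9
```

```bash
python3 st.py
```

```text
t 6.45 F [-0.14 -0.37 -1.41  0.08  0.07  0.01] [-1.68 -1.29 -1.14 -1.52] tcp [ 0.5398 -0.2308  0.0415] tip [ 0.5385 -0.0845  0.0117] pitch -15.02 yaw 90.53
```

Call:
carry_out(
  series="0.0003 0 0.0012 0 0 0 1;0.0003 0 0.0012 0 0 0 1",
)

```text
time_s: 6.65
eef_pos: [0.5397, -0.2307, 0.0404]
eef_rot: [[-0.009, 1.0, 0.002], [0.966, 0.009, -0.259], [-0.259, -0.001, -0.966]]
ft_force: [-0.0, 0.2, -1.2]
grip_width: 0.256
grip_force: 54.9
```

```bash
python3 st.py
```

```text
t 6.8 F [ 0.02 -0.07 -1.22  0.07  0.08  0.01] [-1.17 -1.33 -1.78 -0.6 ] tcp [ 0.5398 -0.2308  0.0405] tip [ 0.5384 -0.0845  0.0107] pitch -15.02 yaw 90.53
```

Call:
carry_out(
  series="0.0003 0 0.0012 0 0 0 1;0.0003 0 0.0012 0 0 0 1",
)

```text
time_s: 7.0
eef_pos: [0.5398, -0.2308, 0.0394]
eef_rot: [[-0.009, 1.0, 0.002], [0.966, 0.009, -0.259], [-0.259, -0.0, -0.966]]
ft_force: [-0.1, 0.2, -1.4]
grip_width: 0.257
grip_force: 54.9
```

```bash
python3 st.py
```

```text
t 7.15 F [ 0.06  0.09 -1.1   0.07  0.06  0.02] [-1.35 -0.56 -2.27 -0.2 ] tcp [ 0.5398 -0.2308  0.0395] tip [ 0.5385 -0.0845  0.0096] pitch -15.02 yaw 90.53
```

Call:
carry_out(
  series="0.0003 0 0.0012 0 0 0 1;0.0003 0 0.0012 0 0 0 1",
)

```text
time_s: 7.35
eef_pos: [0.5398, -0.2308, 0.0385]
eef_rot: [[-0.009, 1.0, 0.002], [0.966, 0.009, -0.259], [-0.259, -0.0, -0.966]]
ft_force: [0.6, -0.6, -0.8]
grip_width: 0.254
grip_force: 54.9
```

```bash
python3 st.py
```

```text
t 7.5 F [ 0.2  -0.14 -0.93  0.07  0.04 -0.02] [-0.78 -1.47 -0.35 -1.09] tcp [ 0.5399 -0.2308  0.0386] tip [ 0.5386 -0.0846  0.0087] pitch -15.02 yaw 90.52
```

```bash
cat > tipz.py <<'E'
from h import *
from cell import env
o=env.get_obs();p,R=o["eef_pos"],o["eef_rot"]
for n in("top","side"):
    Ps=np.concatenate([cloud(env.grab_frame(n)).reshape(-1,3) for _ in range(3)])
    T=(Ps-p)@R
    b=(T[:,0]>.07)&(T[:,0]<.147)&(abs(T[:,1])<.019)&(Ps[:,2]<.045)
    B=T[b];r=B[:,2]-(.0246-.2405*B[:,0]);B=B[abs(r)<.005]
    k=np.polyfit(B[:,0],B[:,2],1);x=np.array([.0,0,0]);
    print(n,len(B),"fit",k.round(4),"top z at .147 world",(p+R@[.147,0,np.polyval(k,.147)])[2].round(4),"at .08",(p+R@[.08,0,np.polyval(k,.08)])[2].round(4))
    g=(abs(Ps[:,0]-.538)<.02)&(Ps[:,1]>.08)&(Ps[:,1]<.18)&(Ps[:,2]<.03);print("plywood z",np.median(Ps[g,2]).round(4),g.sum())
E
python3 tipz.py
```

```text
top 29 fit [-0.6729  0.0858] top z at .147 world 0.0131 at .08 -0.013
plywood z 0.0094 1416
side 130 fit [-0.23    0.0225] top z at .147 world 0.0114 at .08 0.0139
plywood z nan 0
  return _methods._mean(a, axis=axis, dtype=dtype,
  ret = ret.dtype.type(ret / rcount)
```

```bash
python3 -c "
from mv import *
meas();rows([t(-.085,.0106),t(-.07,.0106),t(-.055,.0106),t(-.043,.0106)],store=False)"
```

```text
-0.0011 0.0003 -0.0021 0.0001 0.0002 0.0011
0.017 0.0004 -0.007 0.0001 0.0002 0.0011
0.0351 0.0004 -0.0118 0.0001 0.0002 0.0011
0.0496 0.0004 -0.0157 0.0001 0.0002 0.0011
```

Call:
carry_out(
  series="-0.0011 0.0003 -0.0021 0 0 0 1;0.008 0.0003 -0.0046 0 0 0 1;0.017 0.0004 -0.007 0 0 0 1;0.0262 0.0004 -0.0094 0 0 0 1;0.0351 0.0004 -0.0118 0 0 0 1;0.043 0.0004 -0.0138 0 0 0 1;0.0496 0.0004 -0.0157 0 0 0 1;0.0496 0.0004 -0.0157 0 0 0 1",
)

```text
time_s: 8.6
eef_pos: [0.5398, -0.1885, 0.0404]
eef_rot: [[-0.01, 1.0, 0.002], [0.966, 0.01, -0.259], [-0.259, -0.001, -0.966]]
ft_force: [0.5, -0.5, -1.3]
grip_width: 0.255
grip_force: 54.9
```

```bash
python3 st.py; python3 - <<'E'
from h import *
from cell import env
f=env.grab_frame("side");C=f["color"];cv2.imwrite("pics/s4.png",cv2.resize(C[130:290,150:330,::-1],None,fx=4,fy=4,interpolation=2)[:600,:720])
f=env.grab_frame("top");hsv=cv2.cvtColor(f["color"],cv2.COLOR_RGB2HSV)
dk=(hsv[...,0]<15)|(hsv[...,0]>170); dk&=(hsv[...,1]>100)&(hsv[...,2]<130)
dk=cv2.morphologyEx(dk.astype(np.uint8),cv2.MORPH_OPEN,np.ones((9,9)))
e=cv2.fitEllipse(big(dk,(150,165,300,240)));print("mat",e,ray(f,e[0],.025).round(4))
E
```

```text
t 8.75 F [ 0.32 -0.64 -1.44  0.05  0.08  0.01] [-1.3  -1.35 -1.37 -1.73] tcp [ 0.5398 -0.1894  0.0404] tip [ 0.5385 -0.0431  0.0105] pitch -15.02 yaw 90.52
mat ((245.6068115234375, 201.51271057128906), (26.224716186523438, 38.4713249206543), 13.080534934997559) [[0.5416 0.0022 0.025 ]]
```

View pics/s4.png

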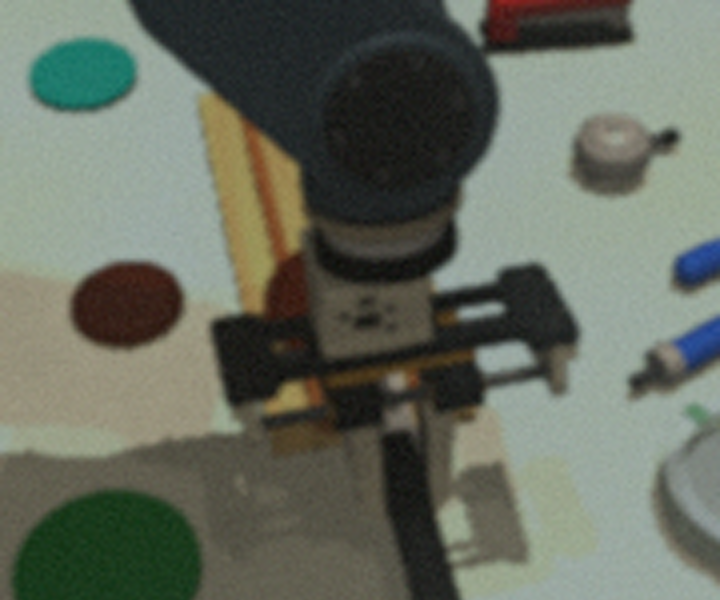

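The close-up is mostly hidden by the gripper, but the far rim of the mat hasn't moved, so the blade is under it. Next is the lift along an arc about the far edge.

```bash
cat > arc.py <<'E'
from mv import *
import sys
yP=.0374
def A(th):
    r=np.interp(th,[0,45,90,120],[.081,.089,.087,.085]);a=np.radians(th)
    return t(yP-r*np.cos(a),.014+r*np.sin(a),np.interp(th,[0,30,90],[-15,-12,-3]))
meas();rows([A(float(x)) for x in sys.argv[1:]],store=False)
E
python3 arc.py 3 8 13 18 23 28 34 40
```

```text
-0.0034 0 -0.008 0.0001 0.0036 0.0009
-0.0058 0 -0.015 0.0001 0.0091 0.0009
-0.0075 0 -0.0223 0.0001 0.0147 0.0009
-0.0084 0 -0.0299 0.0001 0.0202 0.0009
-0.0085 0 -0.0375 0.0001 0.0258 0.0009
-0.0077 0 -0.0453 0.0001 0.0313 0.0009
-0.0056 0 -0.0539 0 0.0402 0.0009
-0.0021 0 -0.0622 0 0.0502 0.0009
```

Call:
carry_out(
  series="-0.0034 0 -0.008 0 0.0036 0 1;-0.0058 0 -0.015 0 0.0091 0 1;-0.0075 0 -0.0223 0 0.0147 0 1;-0.0084 0 -0.0299 0 0.0202 0 1;-0.0085 0 -0.0375 0 0.0258 0 1;-0.0077 0 -0.0453 0 0.0313 0 1;-0.0056 0 -0.0539 0 0.0402 0 1;-0.0021 0 -0.0622 0 0.0502 0 1",
)

```text
time_s: 9.65
eef_pos: [0.5397, -0.1776, 0.0894]
eef_rot: [[-0.009, 1.0, 0.001], [0.983, 0.009, -0.181], [-0.181, -0.0, -0.983]]
ft_force: [-0.5, -0.1, -0.8]
grip_width: 0.26
grip_force: 54.9
```

```bash
python3 - <<'E'
from h import *
from mv import *
from cell import env
o=env.get_obs();p,R=o["eef_pos"],o["eef_rot"];print(o["time_s"],p,"tip",p+R@TIP,o["ft_force"],o["joint_pos"].round(1))
f=env.grab_frame("top");C=f["color"];cv2.imwrite("pics/t5.png",cv2.resize(C[150:270,150:330,::-1],None,fx=4,fy=4,interpolation=2))
hsv=cv2.cvtColor(C,cv2.COLOR_RGB2HSV);dk=(hsv[...,0]<15)|(hsv[...,0]>170); dk&=(hsv[...,1]>100)&(hsv[...,2]<130)
dk=cv2.morphologyEx(dk.astype(np.uint8),cv2.MORPH_OPEN,np.ones((7,7)));dk[:, :150]=0;dk[:165]=0;dk[240:]=0
P=cloud(f)[dk>0];P=P[abs(P[:,0]-.54)<.06];P=P[P[:,2]<.12]
k=np.polyfit(P[:,1],P[:,2],1);print(len(P),"tilt",np.degrees(np.arctan(k[0])),"y range",P[:,1].min(),P[:,1].max(),"z",P[:,2].min(),P[:,2].max())
E
python3 arc.py 46 52 58 64 70 76 82 88
```

```text
9.65 [ 0.53968265 -0.17759985  0.08942053] tip [ 0.53831097 -0.02942036  0.07139924] [-0.47664947 -0.12228895 -0.79438463] [-18.1  30.4 100.3 -13.6  46.8  -9.5]
845 tilt -41.859791173384 y range -0.03368677929451451 0.04170806114246872 z 0.013765630856734656 0.09257981031232732
0.0048 -0.0006 -0.0054 0.0008 0.0088 0.0011
0.0126 -0.0005 -0.0114 0.0008 0.0188 0.0011
0.0212 -0.0005 -0.0165 0.0008 0.0288 0.0011
0.0307 -0.0005 -0.0206 0.0008 0.0388 0.0011
0.0409 -0.0005 -0.0238 0.0008 0.0488 0.0011
0.0517 -0.0005 -0.0259 0.0008 0.0588 0.0012
0.0629 -0.0004 -0.0268 0.0008 0.0688 0.0012
0.0745 -0.0004 -0.0267 0.0007 0.0788 0.0012
```

View pics/t5.png

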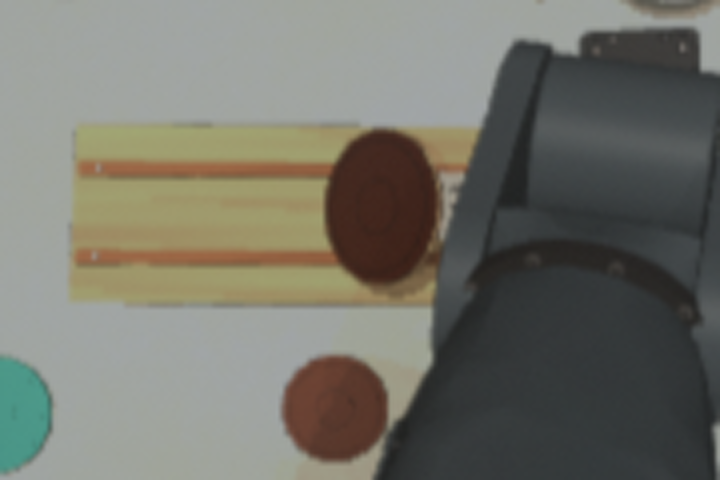

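The mat is tilted about 42° at crop (380,205), the far edge hasn't slipped, and the blade shows at (450,205). I'll continue the arc.

Call:
carry_out(
  series="0.0048 -0.0004 -0.0054 0 0.0088 0 1;0.0126 -0.0004 -0.0114 0 0.0188 0 1;0.0212 -0.0004 -0.0165 0 0.0288 0 1;0.0307 -0.0004 -0.0206 0 0.0388 0 1;0.0409 -0.0004 -0.0238 0 0.0488 0 1;0.0517 -0.0004 -0.0259 0 0.0588 0 1;0.0629 -0.0004 -0.0268 0 0.0688 0 1;0.0745 -0.0004 -0.0267 0 0.0788 0 1",
)

```text
time_s: 10.5
eef_pos: [0.5388, -0.1146, 0.0989]
eef_rot: [[-0.009, 1.0, 0.0], [0.998, 0.009, -0.058], [-0.058, -0.0, -0.998]]
ft_force: [0.3, 0.7, -1.8]
grip_width: 0.252
grip_force: 54.9
```

```bash
cat > see.py <<'E'
from h import *
from mv import *
from cell import env
o=env.get_obs();p,R=o["eef_pos"],o["eef_rot"];print(o["time_s"],p,"tip",(p+R@TIP).round(4),o["ft_force"].round(1))
f=env.grab_frame("top");C=f["color"];np.savez("see.npz",**f)
P=cloud(f);m=(abs(P[...,0]-.538)<.06)&(P[...,1]>-.03)&(P[...,1]<.2)&(P[...,2]>.0195)&(P[...,2]<.15)
Q=P[m]
if len(Q): print(len(Q),"y",Q[:,1].min().round(4),Q[:,1].max().round(4),"z",np.percentile(Q[:,2],[5,50,95]).round(4),"x mean",Q[:,0].mean().round(4),"rgb",C[m].mean(0).round(0))
E
python3 see.py;python3 arc.py 93 98 103 108 113
```

```text
10.5 [ 0.53876446 -0.1146498   0.0988611 ] tip [0.5374 0.0346 0.0993] [ 0.3  0.7 -1.8]
495 y -0.0198 0.1928 z [0.0206 0.098  0.1169] x mean 0.5351 rgb [125. 111.  94.]
0.008 0.0009 -0.0016 -0.0006 0.0029 0.0013
0.0174 0.0009 -0.0008 -0.0006 0.0029 0.0013
0.0267 0.0009 0.0008 -0.0006 0.0029 0.0013
0.0358 0.001 0.0032 -0.0006 0.0029 0.0013
0.0445 0.001 0.0064 -0.0006 0.0029 0.0013
```

Call:
carry_out(
  series="0.008 0.0004 -0.0016 0 0.0029 0 1;0.0174 0.0004 -0.0008 0 0.0029 0 1;0.0267 0.0004 0.0008 0 0.0029 0 1;0.0358 0.0004 0.0020 0 0.0029 0 1;0.0358 0.0004 0.0020 0 0.0029 0 1;0.0358 0.0004 0.0020 0 0.0029 0 1",
)

```text
time_s: 11.15
eef_pos: [0.5389, -0.0868, 0.0957]
eef_rot: [[-0.01, 1.0, 0.0], [0.998, 0.01, -0.055], [-0.055, -0.0, -0.998]]
ft_force: [0.2, 0.3, -0.8]
grip_width: 0.254
grip_force: 54.9
```

```bash
python3 see.py; python3 -c "
import numpy as np,cv2
C=np.load('see.npz')['color'];cv2.imwrite('pics/t6.png',cv2.resize(C[150:270,130:310,::-1],None,fx=4,fy=4,interpolation=2))"
```

```text
11.15 [ 0.5388708  -0.08681482  0.09567262] tip [0.5374 0.0625 0.0966] [ 0.2  0.3 -0.8]
1251 y 0.0205 0.17 z [0.0214 0.025  0.0979] x mean 0.5297 rgb [151. 152. 128.]
```

View pics/t6.png

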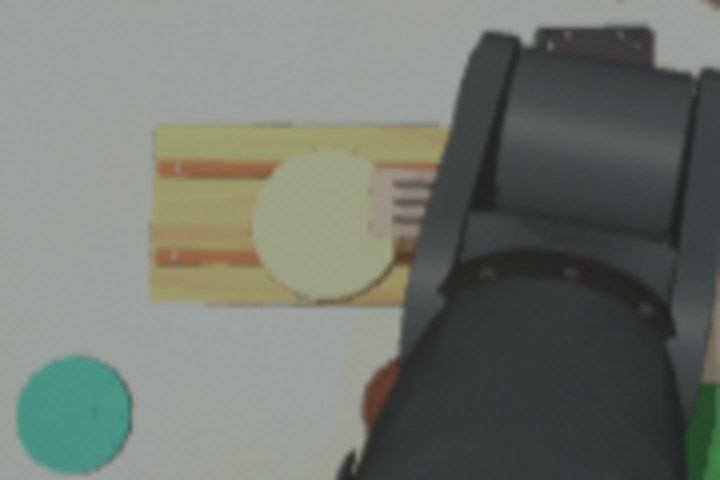

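The mat lies pale side up at crop (325,225), across both battens, with the blade clear above it. Next I lay the spatula back at its original spot.

```bash
python3 -c "
from mv import *
meas();rows([((.538,-.11,.12),frame(90,-3)),((.482,-.338,.1),frame(71.7,0))],store=False)"
```

```text
-0.0304 -0.0014 -0.0287 0.0001 0.0017 0.0059
-0.3129 -0.0741 0.0119 0.0055 0.0347 0.2092
```

Call:
carry_out(
  series="-0.0304 -0.0014 -0.0287 0 0.0017 0.0059 1;-0.0904 -0.0174 -0.0287 0 0.01 0.04 1;-0.1504 -0.0374 -0.02 0 0.02 0.09 1;-0.2204 -0.0574 -0.01 0 0.03 0.16 1;-0.2804 -0.0741 0.0 0.0055 0.0347 0.2092 1;-0.3129 -0.0741 0.0119 0.0055 0.0347 0.2092 1;-0.3129 -0.0741 0.0119 0.0055 0.0347 0.2092 1;-0.3129 -0.0741 0.0119 0.0055 0.0347 0.2092 1",
)

```text
time_s: 12.0
eef_pos: [0.4813, -0.3385, 0.0996]
eef_rot: [[0.316, 0.949, -0.0], [0.949, -0.316, 0.001], [0.0, -0.001, -1.0]]
ft_force: [0.4, 0.5, -1.9]
grip_width: 0.259
grip_force: 54.9
```

```bash
python3 see.py; python3 - <<'E'
from mv import *
from h import *
f=dict(np.load("see.npz"));P=cloud(f);m=(P[...,2]>.0205)&(P[...,2]<.03)&(abs(P[...,0]-.538)<.08)&(P[...,1]>0)&(P[...,1]<.2)
c=big(m,(150,165,300,240));print("mat",cv2.minEnclosingCircle(c),ray(f,cv2.minEnclosingCircle(c)[0],.025),"z",np.median(P[m][:,2]))
meas();rows([((.482,-.338,.04),frame(71.7,0)),((.482,-.338,.0125),frame(71.7,0))],store=False)
E
```

```text
12.0 [ 0.48133718 -0.33845767  0.09962202] tip [ 0.5284 -0.1971  0.1088] [ 0.4  0.5 -1.9]
1140 y -0.0195 0.1841 z [0.0212 0.0244 0.0276] x mean 0.5294 rgb [158. 160. 133.]
mat ((211.27999877929688, 205.72000122070312), 19.02736473083496) [[0.52835842 0.10028372 0.025     ]] z 0.02447682704509746
-0.0004 0.0005 0.0749 -0.0003 -0.0002 -0.0003
-0.0004 0.0005 0.1092 -0.0003 -0.0002 -0.0003
```

Call:
carry_out(
  series="0 0.0005 0.05 0 0 0 1;0 0.0005 0.0749 0 0 0 1;0 0.0005 0.095 0 0 0 1;0 0.0005 0.1050 0 0 0 1;0 0.0005 0.1092 0 0 0 1;0 0.0005 0.1092 0 0 0 1;0 0.0005 0.1092 0 0 0 1",
)

```text
time_s: 12.75
eef_pos: [0.4827, -0.3384, 0.0135]
eef_rot: [[0.314, 0.949, 0.001], [0.949, -0.314, -0.001], [-0.0, 0.001, -1.0]]
ft_force: [0.4, -0.3, -1.0]
grip_width: 0.252
grip_force: 54.9
```

```bash
python3 st.py
```

```text
t 12.9 F [ 0.26 -0.14 -1.1  -0.11  0.11 -0.01] [-0.96 -1.34 -1.18 -0.92] tcp [ 0.4825 -0.3384  0.0133] tip [ 0.5293 -0.1969  0.0223] pitch -0.02 yaw 71.69
```

Down about 2 mm more, then release and rise.

Call:
carry_out(
  series="0 0 0.0025 0 0 0 1;0 0 0.0025 0 0 0 1;0 0 0.0025 0 0 0 -0.3;0 0 0.0025 0 0 0 -0.3;0 0 0.0025 0 0 0 -0.3;0 0 0.0025 0 0 0 -0.3;0 0 0.0025 0 0 0 -0.3;0 0 0.0025 0 0 0 -0.3",
)

```text
time_s: 13.7
eef_pos: [0.4822, -0.3381, 0.0106]
eef_rot: [[0.314, 0.949, -0.0], [0.949, -0.314, 0.0], [0.0, -0.0, -1.0]]
ft_force: [0.2, 0.4, -0.1]
grip_width: 0.647
grip_force: 0.0
```

Call:
carry_out(
  series="0 0 -0.06 0 0 0 -0.3;0 0 -0.12 0 0 0 -0.3;0 0 -0.18 0 0 0 -0.3;0 0 -0.18 0 0 0 -0.3;0 0 -0.18 0 0 0 -0.3;0 0 -0.18 0 0 0 -0.3",
)

```text
time_s: 14.3
eef_pos: [0.4816, -0.3376, 0.1532]
eef_rot: [[0.314, 0.949, -0.002], [0.949, -0.314, 0.001], [0.001, -0.002, -1.0]]
ft_force: [-0.5, 0.0, 0.2]
grip_width: 0.655
grip_force: 0.0
```

```bash
python3 see.py; python3 -c "
from cell import env;import cv2
cv2.imwrite('pics/s7.png',env.grab_frame('side')['color'][:,:,::-1])"
```

```text
14.3 [ 0.48161508 -0.33762347  0.15322282] tip [ 0.5284 -0.1962  0.1624] [-0.5  0.   0.2]
1120 y -0.0099 0.1928 z [0.0211 0.0244 0.0275] x mean 0.5292 rgb [154. 157. 130.]
```

View pics/s7.png

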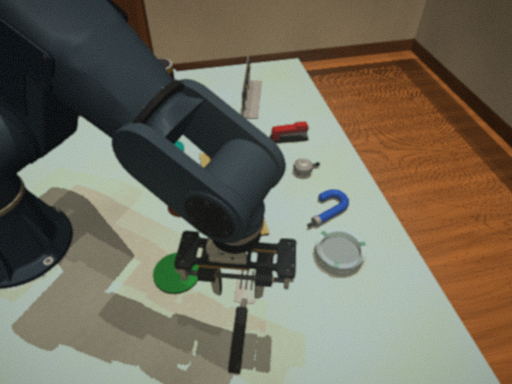

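The spatula lies on the shelf (handle at (240,340), blade at (245,290)), released and clear of the board. The bystanders haven't moved.

```bash
python3 -c "
from cell import env;print(env.sign_off())"
```

```text
the job is handed in; nothing more can be done
None
```

I've handed the job in: the mat lies flat across both battens, pale side up, about 9 mm off the board's middle line; the spatula is back on the shelf clear of the board, and the bystanders look unmoved. I have not seen the verdict.

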